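# Close the laminate shear: free its ratchet pawl and push the arm down

### The arm

A 6-joint arm with a two-finger parallel gripper is mounted at the origin on the work surface. World frame = base frame: x ahead of the robot, y to its left, z up, the work surface at z = 0. Lengths are in m, angles in rad, forces in N, time in s.
With the tool pointing down it reaches from about 0.25 to 0.8 m from the base axis. Payload 3.9 kg.
Tool frame: the origin (TCP) lies at the very end of the fingers, on their centre line; the grasp point (between the pads) lies 19 mm behind it (robot.hold_point_z is the distance from the TCP to the grasp point, in m); z points along the fingers, x is the direction in which the jaws open and shut, and the axes are right-handed (so a half turn about z gives the same grasp; the last joint's range is limited). The gripper opens to 85 mm and grips with 20 to 120 N. Pads are 22 mm wide; open, the fingers measure 114 mm over their backs; the gripper's body (76 mm by 85 mm) begins 54 mm behind the grasp point. The pads swing forward as they close: fully open they stand 13 mm farther back than shut.
Start: joints at [1.19, 0.26, -0.138, 1.173, 0, 1.571], TCP at [0.195, 0.487, 0.231] pointing down, gripper open.
Joint ranges: [-2.78, 2.78], [-0.83, 1.72], [-1.28, 1.37], [-1.9, 2.12], [-1.57, 1.48], [-3.14, 3.14]. Speed limits (rad/s): [2.57, 2.57, 3.14, 3.14, 3.14, 3.14].

### API

Orientations are given as a unit quaternion [w, x, y, z].
In Python, from bench import robot, read_camera, camera_info gives the robot as it stands.
- The arm moves only by the tool move_arm, never from a script. Its argument "series" is text: rows parted by semicolons, each of 4 numbers parted by spaces: the shift along the tool's x, y, z in m, then the turn about the tool's z in rad. In form: tx ty tz spin; .... A call has 1 to 12 rows; each row shifts and turns the pose as measured when the row begins, along the tool's axes as they then stand; what a row does not reach is not made up. A row lasts 1/8 s, in which the tool goes at most 62.5 mm and 10.7 degrees, less where a joint would pass 70% of its speed; a pose out of reach is approached as far as the arm can. A call is refused whole if a number of a shift passes 0.0625 or a number of a turn 0.188, either way. A call with a gripper value outside its range is refused whole. "jaw" is the finger opening in m, from 0 to 0.0854, set as the call begins (left out, the last holds). The fingers move at their own pace and stop on an object; the grip force is fixed at half the most. Time passes only in rows, so rows that do not move let the fingers close. It gives the time, the measured TCP pose, the force and the opening at its end, in the units of the state.
- robot.get_state(): the state, without advancing time (a new reading comes with each control period).
- read_camera(name): name is "scene" or "top"; returns (picture, depth): 400x640x3 uint8, red, green, blue; 400x640 float32, m along the optical axis (not along the pixel's ray), 0 where there is no reading.
- camera_info(name): a dict with "mtx" (3x3 intrinsics, pixels), "origin" and "attitude" of the camera in the world. Camera axes: x right, y up, looking along -z (the intrinsics and any distortion apply to the point x, -y, -z); pixel columns grow to the right and rows downward; lengths in m; the calibration is good to about 2 mm. A picture is of the moment at which its call begins. camera_info takes no time and is no camera call.
- robot.close_job(): hands the job in, once; it reports no verdict.
The state is a dict: "time_s": time; "joint_pos": joint angles; "joint_velocities": joint speeds; "effort": joint torques, N m; "eef_pos": TCP position; "orientation": TCP orientation; "force": force on the tool from outside, world axes, zero at the start; "ft_torque": the same for the moment, N m; "width": opening from 0.0 (shut) to 1.0 (fully open).
Only numpy, scipy, OpenCV 4.12 (cv2) and the standard library are available. Lean on these libraries where they do the work, as an engineer would, in place of code of your own. Each camera call takes 0.05 s, during which the arm holds its last target.

### The job

The arm of the laminate shear has been left standing up on its ratchet, which is not safe. Press the red pawl pad down until the pawl snaps free of the teeth, then push the arm down by its black grip, steadily and without slamming it, until it rests fully down on its stop. Only press and push with the fingers: do not lift the arm, do not force it against the engaged pawl, leave everything else on the bench where it is, and finish clear of the machine.

Things in the scene. Friction and masses are not known exactly. Their poses are not given: they have to be found in the camera images.
- shear: The laminate shear (small bench guillotine for circuit board blanks), fixed to the bench: green casting with an aluminium bed 60 mm high. Origin on the bench. Its own +y points along the closed arm from the handle end towards the pivot and pawl end, +z is up, and the bed lies on its -x side. The arm swings in the upright plane of its y and z axes; its pivot lies at (0, 75, 100) mm in this frame. Bed 160 mm wide in x, 284 mm long in y.
- shear_arm (a joint): Angle of the shear's arm in rad: 0 = fully down, resting on its stop; it stands raised at 0.45 to 0.8 at the start. The pivot is stiff: the arm stays where it is left and, with the pawl free, takes about 2 to 6 N straight down on the grip to lower. While the pawl is engaged the toothed quadrant lets the arm sink by no more than one tooth (0.14 rad) and then blocks it.
- grip_mid (a point): Middle of the round black grip at the free end of the arm, on the grip's axis: 29 mm thick, 90 mm long (45 mm to either side of this point), 285 mm from the arm's pivot. With the arm down it lies 100 mm above the bench, at (6, -210, 100) mm in the shear's frame; when the arm is raised by an angle a it stands 285 mm x sin a higher, and 285 mm x (1 - cos a) closer to the pivot. In the point's own frame y runs along the grip, towards the pivot.
- shear_pawl (a joint): Angle of the ratchet pawl in rad: 0 = engaged in the teeth of the arm's quadrant (0 to 0.13 while it rides on a tooth), 0.36 = free, on its stop. It has an over-centre spring: pressed past 0.19 it snaps to free and stays there by itself. Pressing takes 3 to 9 N straight down on the pad.
- pawl_pad (a point): Middle of the upper face of the pawl's red thumb pad, 30 x 34 mm and 7 mm thick, which sticks out level at the pivot end of the shear, about 54 mm above the bench when engaged, with nothing above it. It is pressed straight down: it sinks about 13 mm to the snap-over point and 24 mm to its stop (pad then about 30 mm above the bench, tilted 0.36 rad outward and down), turning about an axis 66 mm nearer the handle, 40 mm above the bench.
- blank: copper-clad laminate blank, 70 x 100 x 3 mm, lying loose on the shear's bed. A bystander; origin at the centre of its underside.
- multimeter: green handheld multimeter lying on its back, 85 x 175 x 38 mm high. A bystander; origin at the centre of its underside.
- solder_reel: blue reel of solder standing on its flange, 60 mm across, 46 mm high. A bystander; origin at the centre of its underside.
- cutters: red-handled side cutters lying flat, about 125 mm long, 14 mm high. A bystander; origin at the centre of its underside.
- screwdriver: yellow-handled screwdriver lying flat, 170 mm long. A bystander; origin at the centre of its underside.
- board: green circuit board, 75 x 110 mm, on short standoffs, about 25 mm high. A bystander; origin at the centre of its underside.
- parts_tray: grey open tray with small components, 120 x 170 x 35 mm high. A bystander; origin at the centre of its underside.
- cleaner_bottle: white bottle with a blue cap, 54 mm across, 140 mm high. A bystander; origin at the centre of its underside.

How it is judged:
By the outcome, as a careful person would: the job done as asked, in the order asked, and still so for the second after the job is handed in, with the robot touching nothing.
It also fails if it takes over 45 s, if anything falls off the work surface, if the arm or the gripper's body presses on something with over 40 N, if the wrist force passes 120 N, or if a joint passes its speed limit or range.

## Working session

There is one attempt and no reset: what is moved stays moved. The work goes in short steps, Python scripts to look and compute and a tool call to move; the robot and the scene stay as the last step left them, time stands still between calls to the robot, and variables do not carry over. Pictures are saved under pics/ and viewed, and the job is handed in when it is done.

Besides the shell and the picture viewer there is one more tool, called by a JSON object that holds its "fn" and its "kwargs". move_arm: Moves the arm, as the interface text tells. Its arguments: {"type":"object","properties":{"series":{"type":"string"},"jaw":{"type":"number"}},"required":["series"]}

```bash
ls; mkdir -p pics
python3 - <<'E'
from bench import robot, read_camera, camera_info
import cv2,numpy as np
for n in ("scene","top"):
    p,d=read_camera(n); cv2.imwrite(f"pics/{n}0.png",p[:,:,::-1]); np.savez(f"pics/{n}0.npz",p=p,d=d)
    print(n,camera_info(n))
print(robot.get_state())
E
```

```text
pics
scene {'mtx': array([[368.72393804,   0.        , 321.38076012],
       [  0.        , 368.72393804, 209.09356453],
       [  0.        ,   0.        ,   1.        ]]), 'origin': array([1.30992274, 0.38956717, 0.90705611]), 'attitude': array([0.48977662, 0.20110527, 0.33055473, 0.78128682])}
top {'mtx': array([[445.97165951,   0.        , 320.61568116],
       [  0.        , 445.97165951, 200.80586656],
       [  0.        ,   0.        ,   1.        ]]), 'origin': array([0.51604343, 0.02024889, 1.48692902]), 'attitude': array([-0.70284003, -0.01131063,  0.01281197,  0.71114261])}
{'time_s': 0.1, 'joint_pos': array([ 1.18998825e+00,  2.60622847e-01, -1.39215535e-01,  1.17272496e+00,
        2.65538492e-06,  1.57079568e+00]), 'joint_velocities': array([-0.00024623, -0.00287629,  0.00381702, -0.0002254 , -0.00043017,
       -0.00070034]), 'effort': array([ 1.05019233e-03, -4.06508625e+01,  2.54527295e+01,  1.01361133e-02,
       -7.17513728e-06, -6.12288460e-06]), 'eef_pos': array([0.19489973, 0.48682562, 0.23055506]), 'orientation': array([ 4.94108280e-04,  8.28151289e-01,  5.60503936e-01, -7.32420669e-04]), 'force': array([0.83102979, 0.16134677, 0.19474748]), 'ft_torque': array([-0.02957866,  0.00323891, -0.03009059]), 'width': 1.0009464489446656}
```

View pics/scene0.png

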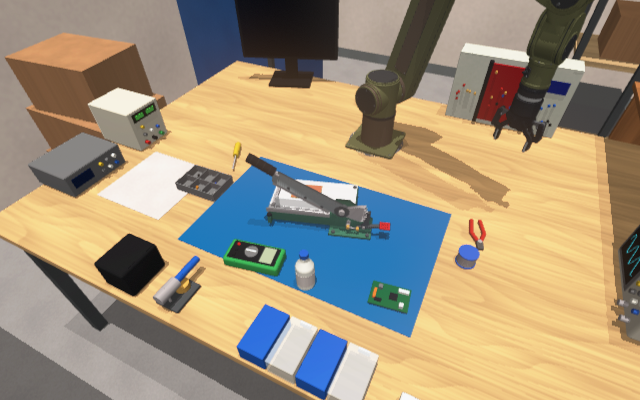

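View pics/top0.png

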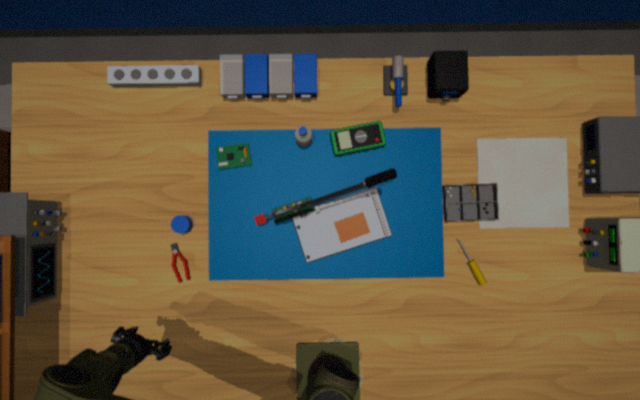

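The top view shows the red pad near (261,219) and the black grip at about (366–396, 170–186). In the scene view the pad is near (385,228) and the grip near (262,165). Next I measure both from masks in the two views.

```bash
cat > h.py <<'E'
import numpy as np,cv2
from scipy.spatial.transform import Rotation as R
from bench import camera_info
def cam(n):
    c=camera_info(n);q=c['attitude'];return c['mtx'],np.array(c['origin']),R.from_quat([q[1],q[2],q[3],q[0]]).as_matrix()
def ray(n,u,v):
    K,o,A=cam(n);d=A@np.array([(u-K[0,2])/K[0,0],-(v-K[1,2])/K[1,1],-1.]);return o,d
def dep(n,u,v,z):
    o,d=ray(n,u,v);return o+d*z
def plane(n,u,v,z):
    o,d=ray(n,u,v);return o+d*(z-o[2])/d[2]
def tri(uv1,uv2):
    o1,d1=ray("scene",*uv1);o2,d2=ray("top",*uv2)
    s=np.linalg.lstsq(np.c_[d1,-d2],o2-o1,rcond=None)[0]
    a=o1+d1*s[0];b=o2+d2*s[1];return (a+b)/2,np.linalg.norm(a-b)
def cloud(n,d,m):
    v,u=np.nonzero(m&(d>0));return np.array([dep(n,a,b,d[b,a]) for a,b in zip(u,v)]),u,v
E
python3 - <<'E'
from h import *
for n,rr,rg in (("scene",(215,240,370,400),(150,180,240,285)),("top",(205,232,248,280),(160,195,355,405))):
    z=np.load(f"pics/{n}0.npz");p=z['p'].astype(int);d=z['d']
    def box(b):
        m=np.zeros(d.shape,bool);m[b[0]:b[1],b[2]:b[3]]=1;return m
    red=(p[...,0]>120)&(p[...,1]<80)&(p[...,2]<80)&box(rr)
    P,u,v=cloud(n,d,red);print(n,"red",len(u),u.mean(),v.mean(),u.min(),u.max(),v.min(),v.max());print(np.median(P,0).round(4),P[:,2].min(),np.percentile(P[:,2],[50,90]))
    top=P[P[:,2]>np.percentile(P[:,2],90)-.006];print(" top face",top.mean(0).round(4),cv2.minAreaRect((top[:,:2]*1000).astype(np.float32)))
    bl=(p.max(2)<55)&box(rg)
    P,u,v=cloud(n,d,bl);k=P[:,2]>.12;P,u,v=P[k],u[k],v[k];print(n,"grip",len(u),u.mean(),v.mean(),u.min(),u.max(),v.min(),v.max());print(P.mean(0).round(4),P.min(0).round(3),P.max(0).round(3))
    c=P.mean(0);V=np.linalg.svd(P-c)[2][0];t=(P-c)@V;print(" axis",V.round(3),t.min(),t.max(), (c+V*(t.min()+t.max())/2).round(4))
    im=z['p'].copy();
    b=rg; im=im[b[0]-15:b[1]+70,b[2]-20-60*(n=='top')-70*(n=='top'):b[3]+130*(n=='scene')+20]; cv2.imwrite(f"pics/{n}c.png",cv2.resize(im[...,::-1],None,fx=3.3,fy=3.3,interpolation=2))
E
```

```text
scene red 70 384.22857142857146 225.84285714285716 379 389 222 229
[0.5138 0.2119 0.052 ] 0.0477617845871825 [0.05204102 0.0537308 ]
 top face [0.5134 0.2118 0.0518] ((513.396728515625, 211.16488647460938), (28.17909812927246, 31.83232307434082), 16.157062530517578)Traceback (most recent call last):
  File "<stdin>", line 10, in <module>
IndexError: too many indices for array: array is 1-dimensional, but 2 were indexed
```

Run:
```python
from h import *
for n in ("scene","top"):
    z=np.load(f"pics/{n}0.npz");p=z['p']
    im=p[145:245,240:400] if n=="scene" else p[160:270,245:405]
    cv2.imwrite(f"pics/{n}c.png",cv2.resize(im[...,::-1],None,fx=5,fy=5,interpolation=0))
    print(p[165,262] if n=="scene" else p[178,383])
```

```text
[64 54 48]
[ 2 15  5]
```

View pics/scenec.png

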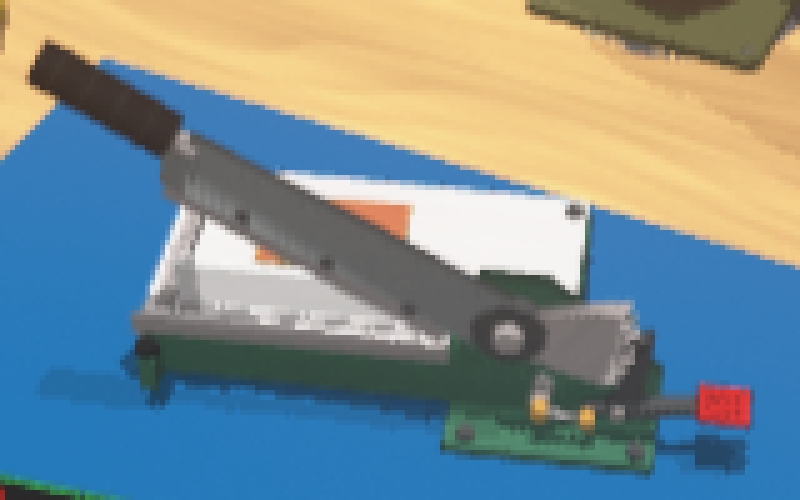

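View pics/topc.png

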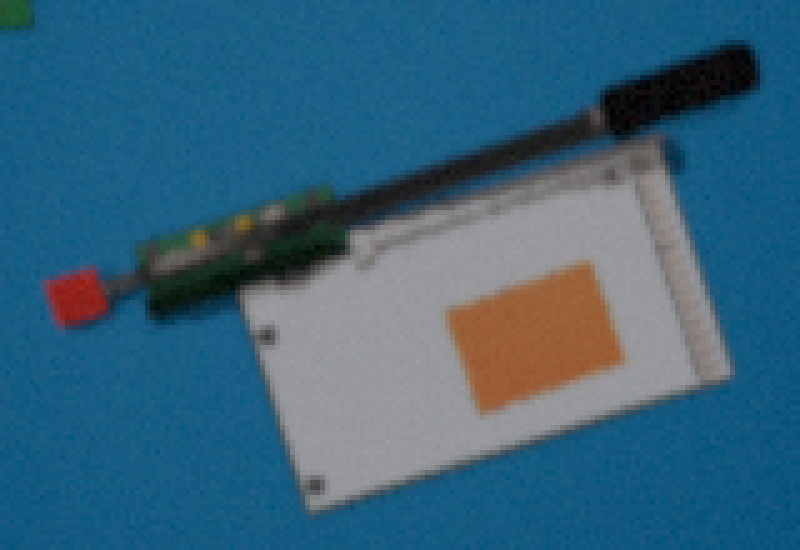

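The scene crop shows the grip from about (247,155) to (274,173), and the top crop shows the pad at about (261,220) and the grip at (365–397, 169–187). I'll rework the masks with looser colours.

Run:
```python
from h import *
C={}
for n,rr,rg in (("scene",(215,240,370,400),(150,178,243,277)),("top",(205,232,248,280),(160,190,364,405))):
    z=np.load(f"pics/{n}0.npz");p=z['p'].astype(int);d=z['d']
    def box(b):
        m=np.zeros(d.shape,bool);m[b[0]:b[1],b[2]:b[3]]=1;return m
    red=(p[...,0]>90)&(p[...,0]>2*p[...,1])&(p[...,0]>2*p[...,2])&box(rr)
    P,u,v=cloud(n,d,red);print(n,"red",len(u),u.mean(),v.mean(),u.min(),u.max(),v.min(),v.max());print(np.median(P,0).round(4),np.percentile(P[:,2],[5,50,90]))
    f=(np.percentile(P[:,2],90)-.006)<P[:,2]; print(" top",P[f].mean(0).round(4),cv2.minAreaRect((P[f][:,:2]*1000).astype(np.float32)),u[f].mean(),v[f].mean()); C[n]=[(u[f].mean(),v[f].mean())]
    bl=(p.max(2)<(85 if n=='scene' else 62))&(p.max(2)-p.min(2)<45)&box(rg)
    P,u,v=cloud(n,d,bl);k=P[:,2]>.12;P,u,v=P[k],u[k],v[k];print(n,"grip",len(u),u.min(),u.max(),v.min(),v.max());print(P.mean(0).round(4),P.min(0).round(3),P.max(0).round(3))
    r=cv2.minAreaRect(np.c_[u,v].astype(np.float32));print(r);C[n].append(r[0])
    c=P.mean(0);V=np.linalg.svd(P-c)[2][0];t=(P-c)@V;print(" axis",V.round(3),t.min(),t.max(), (c+V*(t.min()+t.max())/2).round(4))
for i in (0,1): print(tri(C['scene'][i],C['top'][i]))
```

```text
scene red 70 384.37142857142857 225.77142857142857 379 389 222 229
[0.5137 0.2125 0.052 ] [0.04894207 0.05204102 0.0537308 ]
 top [0.5129 0.2121 0.0519] ((513.3858642578125, 211.0488739013672), (28.71554946899414, 31.605051040649414), 17.496145248413086) 384.37142857142857 225.77142857142857
scene grip 278 246 275 154 175
[ 0.6295 -0.1438  0.2581] [ 0.606 -0.182  0.225] [ 0.647 -0.107  0.285]
((260.84906005859375, 164.47171020507812), (31.469661712646484, 8.935829162597656), 29.05460548400879)
 axis [-0.257  0.801 -0.541] -0.04392298639576005 0.04572615286884686 [ 0.6292 -0.1431  0.2576]
top red 82 260.0609756097561 219.09756097560975 255 265 215 224
[0.5088 0.2121 0.0558] [0.05088409 0.05582116 0.05942791]
 top [0.5082 0.2121 0.0569] ((508.08502197265625, 210.9430389404297), (26.48470115661621, 30.009315490722656), 12.975160598754883) 259.9032258064516 219.17741935483872
top grip 295 364 396 169 186
[ 0.6193 -0.146   0.2653] [ 0.598 -0.189  0.196] [ 0.641 -0.105  0.291]
((379.2739562988281, 177.85414123535156), (9.344196319580078, 34.21486282348633), 70.70995330810547)
 axis [-0.268  0.797 -0.542] -0.04278261442507025 0.06923860689430314 [ 0.6158 -0.1355  0.2581]
(array([0.50856603, 0.21224555, 0.04772199]), np.float64(0.0022316594012736857))
(array([ 0.62109682, -0.14798131,  0.25076583]), np.float64(0.003701143899046675))
```

{"fn": "move_arm", "kwargs": {"series": "-0.014 0.04 0 0; -0.017 0.05 0 0; -0.017 0.05 0 0; -0.017 0.05 0 0; -0.017 0.05 0 0; -0.017 0.05 0 0; -0.017 0.05 0 0; -0.013 0.038 0 0; 0 0 0.02 0.176; 0 0 0.02 0.176; 0 0 0.02 0.176; 0 0 0.01 0.176", "jaw": 0}}

```text
time_s: 1.6
eef_pos: [0.5069, 0.217, 0.1537]
orientation: [0.002, 0.973, 0.23, -0.003]
force: [1.2, 0.1, 0.5]
width: -0.0
```

{"fn": "move_arm", "kwargs": {"series": "0.002 0 0.03 0.15; 0 0 0.03 0; 0 0 0.022 0; 0 0 0 0"}}

```text
time_s: 2.1
eef_pos: [0.5063, 0.2165, 0.0671]
orientation: [0.003, 0.988, 0.153, -0.005]
force: [-0.2, -0.0, 1.2]
width: 0.001
```

Run:
```python
from h import *
from bench import read_camera,robot
s=robot.get_state();print(s['eef_pos'],s['force'],s['orientation'])
a,_=read_camera("scene");b,_=read_camera("top")
f=lambda i:cv2.resize(i[...,::-1],None,fx=5,fy=5,interpolation=0)
cv2.imwrite("pics/s1.png",np.vstack([f(a[190:250,310:430]),f(b[190:245,220:340])]))
```

```text
[0.50626467 0.21651859 0.06706083] [-0.16145078 -0.02746507  1.1507818 ] [ 0.00263764  0.98819886  0.15305839 -0.0054016 ]
```

View pics/s1.png

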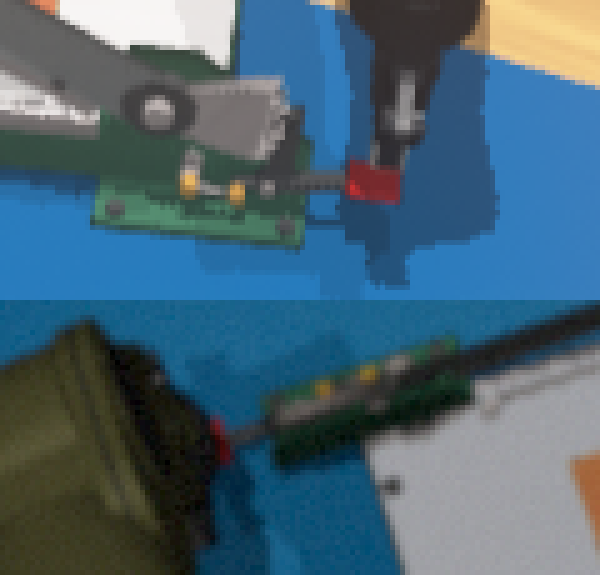

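The fingertip hovers over the pad's outer half (scene about (387,222)). I shift 3 mm toward the handle, then press gently.

{"fn": "move_arm", "kwargs": {"series": "0.003 0.004 0 0; 0 0 0.008 0; 0 0 0.004 0; 0 0 0.004 0; 0 0 0.004 0; 0 0 0.004 0"}}

```text
time_s: 2.95
eef_pos: [0.5148, 0.2159, 0.0472]
orientation: [0.0, 0.988, 0.153, -0.0]
force: [-0.5, 1.3, 1.2]
width: 0.0
```

{"fn": "move_arm", "kwargs": {"series": "0 0 0.004 0; 0 0 0.004 0"}}

```text
time_s: 3.2
eef_pos: [0.5148, 0.2157, 0.0385]
orientation: [0.001, 0.988, 0.153, -0.0]
force: [0.5, 1.1, 0.5]
width: -0.0
```

Run:
```python
from h import *
from bench import read_camera,robot
a,_=read_camera("scene");b,_=read_camera("top")
f=lambda i:cv2.resize(i[...,::-1],None,fx=5,fy=5,interpolation=0)
cv2.imwrite("pics/s2.png",np.vstack([f(a[190:250,310:430]),f(b[190:245,220:340])]))
```

```text
(no output)
```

View pics/s2.png

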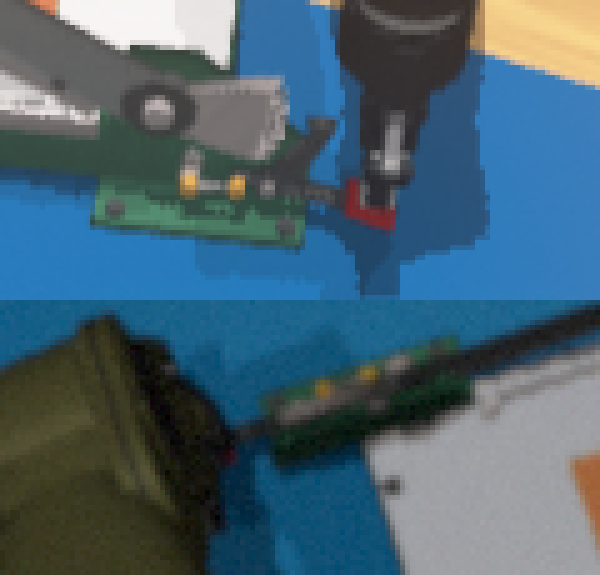

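The pawl has tilted clear of the quadrant teeth and the red pad is down and tilted, so it has snapped free. I go straight up.

{"fn": "move_arm", "kwargs": {"series": "0 0 -0.03 0; 0 0 -0.05 0; 0 0 -0.055 0; 0 0 -0.055 0; 0 0 -0.055 0; 0 0 -0.055 0; 0 0 -0.03 0; 0 0 0 0"}}

```text
time_s: 4.3
eef_pos: [0.5144, 0.2147, 0.3771]
orientation: [0.003, 0.988, 0.153, -0.002]
force: [0.0, -0.7, 0.6]
width: -0.001
```

Run:
```python
from h import *
from bench import read_camera,robot
s=robot.get_state();print(s['eef_pos'],s['orientation'],s['joint_pos'].round(2))
a,d=read_camera("scene")
cv2.imwrite("pics/s3.png",cv2.resize(a[145:245,240:400][...,::-1],None,fx=5,fy=5,interpolation=0))
p=a.astype(int);m=np.zeros(d.shape,bool);m[150:178,243:277]=1
m&=(p.max(2)<85)&(p.max(2)-p.min(2)<45)
P,u,v=cloud("scene",d,m);k=P[:,2]>.12;P=P[k];c=P.mean(0);V=np.linalg.svd(P-c)[2][0];print(c,V)
```

```text
[0.51438175 0.21469247 0.37714866] [ 0.00256435  0.98827356  0.15266142 -0.00181389] [ 0.4   0.31  0.31  1.57 -0.    1.66]
[ 0.62935462 -0.1439051   0.25796487] [-0.24989032  0.80726228 -0.53467976]
```

View pics/s3.png

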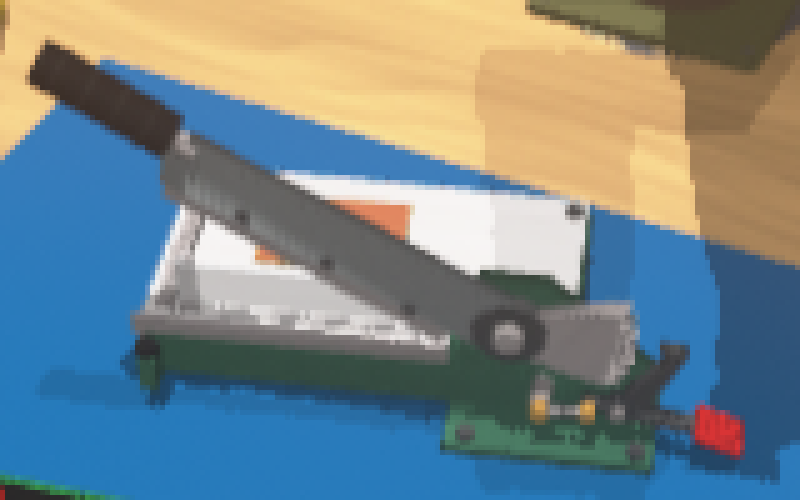

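The pawl stays free (pad tilted down at scene about (384,231)), and the arm hasn't moved. Next I move above the grip.

{"fn": "move_arm", "kwargs": {"series": "0 0.03 0 0; -0.001 0.05 0 0; -0.001 0.055 0 0; -0.001 0.055 0 0; -0.001 0.055 0 0; -0.001 0.055 0 0; -0.001 0.045 0 0; 0 0.01 0 0; 0 0 0 0"}}

```text
time_s: 5.48
eef_pos: [0.6138, -0.1354, 0.358]
orientation: [0.0, 0.988, 0.154, -0.017]
force: [0.4, -0.4, 0.1]
width: 0.001
```

{"fn": "move_arm", "kwargs": {"series": "0.004 -0.004 0.02 0; 0 0 0.03 0; 0 0 0.018 0; 0 0 0 0"}}

```text
time_s: 5.98
eef_pos: [0.6119, -0.1239, 0.2868]
orientation: [-0.001, 0.987, 0.157, -0.019]
force: [-0.5, 0.4, -0.0]
width: 0.004
```

Run:
```python
from h import *
from bench import read_camera,robot
s=robot.get_state();print(s['eef_pos'],s['orientation'],s['joint_pos'].round(2))
a,_=read_camera("scene");b,_=read_camera("top")
f=lambda i:cv2.resize(i[...,::-1],None,fx=5,fy=5,interpolation=0)
cv2.imwrite("pics/s4.png",np.vstack([f(a[125:190,210:330]),f(b[150:205,320:440])]))
```

```text
[ 0.61189338 -0.12392463  0.28676573] [-0.00135164  0.98734377  0.15749756 -0.01857351] [-0.19  0.46  0.3   1.45 -0.01  1.06]
```

View pics/s4.png

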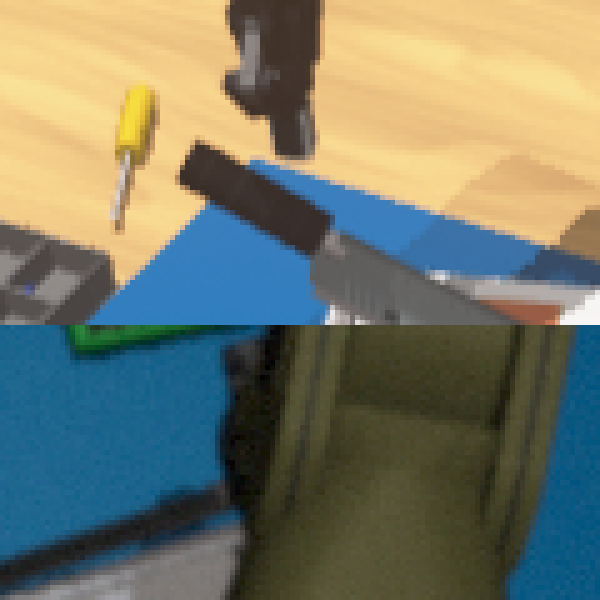

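The fingertip (scene about (269,156)) stands above the inner half of the grip. I make a small correction outward, then follow the arc down in small steps.

{"fn": "move_arm", "kwargs": {"series": "0.004 0.007 0.004 0; 0 0 0.004 0; 0 0 0.004 0; 0 0 0.004 0; 0 0 0.004 0"}}

```text
time_s: 6.7
eef_pos: [0.6203, -0.1303, 0.27]
orientation: [0.0, 0.987, 0.157, -0.015]
force: [0.1, 0.5, 0.1]
width: 0.0
```

{"fn": "move_arm", "kwargs": {"series": "-0.001 0 0.004 0; 0 0.002 0.004 0; 0 0.002 0.004 0; 0 0.002 0.004 0"}}

```text
time_s: 7.2
eef_pos: [0.621, -0.1371, 0.2541]
orientation: [0.001, 0.987, 0.157, -0.014]
force: [-0.3, -1.3, 4.4]
width: 0.003
```

{"fn": "move_arm", "kwargs": {"series": "-0.001 0.003 0.005 0; 0 0.003 0.005 0; 0 0.003 0.005 0; 0 0.003 0.005 0; 0 0.002 0.005 0; 0 0.002 0.005 0"}}

```text
time_s: 7.95
eef_pos: [0.6257, -0.154, 0.2225]
orientation: [0.001, 0.987, 0.157, -0.012]
force: [1.0, -0.3, 2.9]
width: -0.004
```

Run:
```python
from h import *
from bench import read_camera,robot
a,_=read_camera("scene")
cv2.imwrite("pics/s5.png",cv2.resize(a[125:245,230:390][...,::-1],None,fx=4.9,fy=4.9,interpolation=0))
```

```text
(no output)
```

View pics/s5.png

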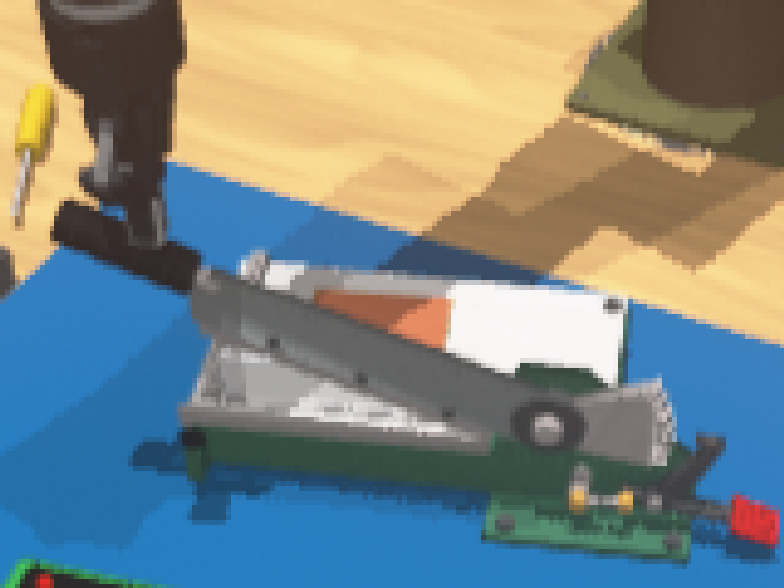

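The fingertip rests centred on the grip (scene about (260,174)) and the arm has swung partway down. The pawl is still free, so I continue.

{"fn": "move_arm", "kwargs": {"series": "0 0.002 0.005 0; 0 0.002 0.005 0; 0 0.002 0.005 0; 0 0.001 0.005 0; 0 0.001 0.005 0; 0 0.001 0.005 0; 0 0.001 0.005 0; 0 0.001 0.005 0; 0 0.001 0.005 0; 0 0.001 0.005 0; 0 0.001 0.005 0"}}

```text
time_s: 9.38
eef_pos: [0.629, -0.1694, 0.1632]
orientation: [0.002, 0.987, 0.157, -0.013]
force: [1.9, -1.3, 2.3]
width: -0.004
```

{"fn": "move_arm", "kwargs": {"series": "0 0.001 0.005 0; 0 0.001 0.005 0; 0 0.001 0.005 0; 0 0.001 0.005 0; 0 0 0.004 0; 0 0 0.004 0; 0 0 0.004 0; 0 0 0.003 0; 0 0 0.003 0"}}

```text
time_s: 10.5
eef_pos: [0.6297, -0.174, 0.1224]
orientation: [0.002, 0.987, 0.157, -0.012]
force: [1.0, -1.9, 2.8]
width: 0.003
```

{"fn": "move_arm", "kwargs": {"series": "0 0 0.002 0; 0 0 0.002 0; 0 0 0.002 0; 0 0 0.001 0"}}

```text
time_s: 11.0
eef_pos: [0.6295, -0.1741, 0.115]
orientation: [0.002, 0.987, 0.157, -0.012]
force: [1.8, -0.9, 2.0]
width: 0.0
```

{"fn": "move_arm", "kwargs": {"series": "0 0 0.001 0; 0 0 0.001 0"}}

```text
time_s: 11.25
eef_pos: [0.6296, -0.1742, 0.1144]
orientation: [0.002, 0.987, 0.157, -0.012]
force: [-1.3, -0.7, 9.0]
width: 0.005
```

Force rose to 9 N at z = 0.1144, which is the expected height of the grip's top with the arm on its stop. I press once more, then withdraw upward.

{"fn": "move_arm", "kwargs": {"series": "0 0 0.0015 0; 0 0 0.0015 0"}}

```text
time_s: 11.5
eef_pos: [0.6296, -0.1742, 0.1144]
orientation: [0.003, 0.988, 0.157, -0.011]
force: [-1.6, -0.4, 9.0]
width: 0.001
```

{"fn": "move_arm", "kwargs": {"series": "0 0 -0.005 0; 0 0 -0.03 0; 0 0 -0.05 0; 0 0 -0.055 0; 0 0 -0.055 0; -0.055 0 0 0; -0.055 0 0 0; -0.055 0 0 0; -0.055 0 0 0; 0 0 0 0"}}

```text
time_s: 12.75
eef_pos: [0.4179, -0.2388, 0.3173]
orientation: [-0.003, 0.987, 0.159, -0.016]
force: [-0.0, -0.4, 0.7]
width: -0.003
```

Run:
```python
from h import *
from bench import read_camera,robot
s=robot.get_state();print(s['time_s'],s['eef_pos'],s['force'])
a,d=read_camera("scene");b,e=read_camera("top")
f=lambda i,k:cv2.resize(i[...,::-1],None,fx=k,fy=k,interpolation=0)
cv2.imwrite("pics/s6.png",f(a[140:270,220:410],4)); cv2.imwrite("pics/t6.png",b[...,::-1]);np.savez("pics/f6.npz",a=a,d=d,b=b,e=e)
```

```text
12.75 [ 0.41786577 -0.23877443  0.31725992] [-0.04240978 -0.41462837  0.65630761]
```

View pics/s6.png

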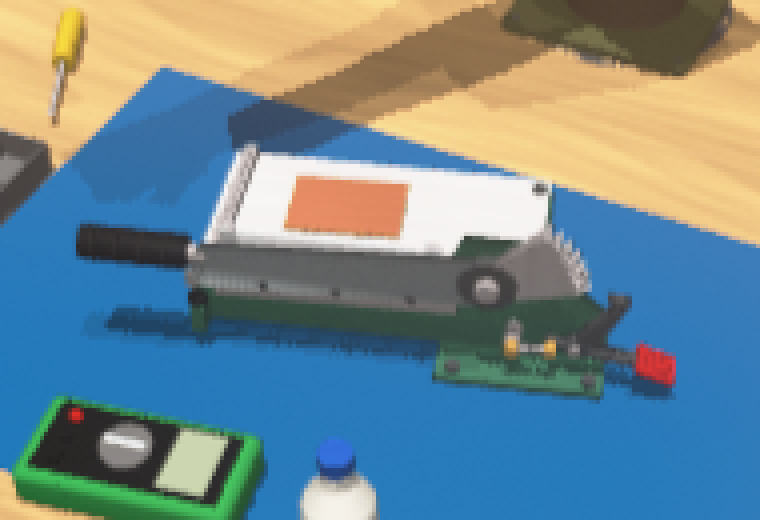

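View pics/t6.png

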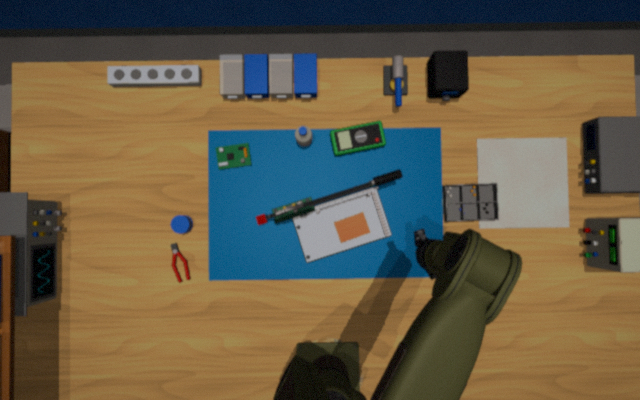

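The arm lies level on the bed (grip at scene about (253,201)). The pawl is free, and the blank and the other things are where they were. One depth check on the grip, then I hand in.

Run:
```python
from h import *
from bench import robot
z=np.load("pics/f6.npz");p=z['a'].astype(int);d=z['d'];m=np.zeros(d.shape,bool);m[194:209,238:267]=1
m&=(p.max(2)<85)
P,u,v=cloud("scene",d,m);P=P[P[:,2]>.06];c=P.mean(0);V=np.linalg.svd(P-c)[2][0];print(len(P),c,V,P[:,2].max())
if abs(V[2])<.05: robot.close_job();print("closed")
```

```text
218 [ 0.64258037 -0.1882182   0.10684929] [ 0.29305687 -0.95609303  0.00194682] 0.11553847084829882
the job is handed in; nothing more can be done
closed
```

The shear's arm is fully down on its stop with the pawl free, and I've handed the job in at about 13 s.

- **Pawl:** I pressed the red pad straight down with the shut fingers until the pawl snapped free. The pictures show it stayed clear of the teeth by itself after the fingers lifted.
- **Arm:** I pushed the black grip down along its arc at about 40 mm/s, slowing near the end, with about 2 to 4 N shown at each reading. At the stop the force rose to 9 N, with the fingertip at z = 0.1144 m.
- **Last checks:** The depth data shows the grip level, within about 0.002 rad, and its top at about 0.1155 m, against 0.1145 m expected. By eye, the blank and the other things look unmoved. The fingers finished more than 0.2 m away from the machine.
- **Disagreements:** Height and position readings for the pad and grip differed by a few mm between depth and two-view triangulation. No press force showed in the readings at the pad, because it had already snapped by the time I read the force, so I confirmed the release only by picture.

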